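# Change over the stage clips on a slide

## Robot

A 7-joint arm with a two-finger parallel gripper is mounted at the origin on a cart in front of the work surface, level with it; the furniture and walls round the work are solid. World frame = base frame: x ahead of the robot, y to its left, z up, the work surface at z = 0. Lengths are in m, angles in degrees, forces in N, time in s.
With the tool pointing down it reaches from about 0.425 to 0.875 m from the base axis. Payload 4.7 kg.
Tool frame: the origin (TCP) lies on the mounting face of the last link; the fingertips stand 182 mm ahead of it and the grasp point (between the pads) lies 164 mm ahead of it; z points along the fingers, y is the line along which they close (so a half turn about z gives the same grasp; the last joint's range is limited). The gripper opens to 87 mm and grips with 3 to 60 N. Pads are 19 mm wide; open, the fingers measure 117 mm over their backs; the gripper's body (75 mm by 190 mm) begins 51 mm behind the grasp point.
Start: joints at [67.042, 18.392, -4.016, 83.108, 1.295, 78.541, -3.26], TCP at [0.262, -0.595, 0.405] pointing down, gripper open.
Joint ranges: [-163.93, 163.93], [-17.29, 119.83], [-79.2, 71.16], [3.27, 140.29], [-89.18, 269.18], [5.43, 117.66], [-154.24, 154.24]. Speed limits (degrees/s): [147.25, 147.25, 180, 180, 180, 180, 180].

## Interface

Orientations are given as [roll, pitch, yaw] about the fixed x, y, z axes, in that order (R = Rz(yaw) Ry(pitch) Rx(roll)).
In Python, from cell import env gives the robot as it stands.
- The arm moves only by the tool servo_tool, never from a script. Its argument "plan" is a list of rows, each an object with "xyz": the shift along the tool's x, y, z in cm, a list of three; "twist": the turn, a rotation vector about the tool's x, y, z in degrees, a list of three; "jaw": the closure, from 0 (fully open) to 1 (shut). In form: [{"xyz": [x, y, z], "twist": [wx, wy, wz], "jaw": jaw}, ...]. A call has 1 to 10 rows; each row is the pose to reach, as a shift and turn from the pose commanded when the call began, along the tool's axes at that moment; what a row does not reach only later rows make up. A row lasts 1/12 s, in which the tool goes at most 41.7 mm and 7.16 degrees, less where a joint would pass 70% of its speed; a pose out of reach is approached as far as the arm can. A call with a gripper value outside its range is refused whole. The fingers move at their own pace and stop on an object; "newtons" is the grip in N (left out, the last holds). Time passes only in rows, so rows that repeat a pose let the fingers close. It gives the time, the measured TCP pose, the force, the opening and the grip force at its end, in the units of the state.
- env.get_obs(): the state, without advancing time (a new reading comes with each control period).
- env.read_camera(name): name is "scene" or "top"; returns a dict with "img" (480x640x3 uint8, red, green, blue), "camera_matrix" (3x3 intrinsics, pixels), "k1" (the pictures are not rectified: a ray, as slopes to the right and down, at radius r is drawn at 1 + k1 r^2 times it, then the intrinsics apply), "R" (3x3) and "t" (3): a world point X has camera coordinates R X + t. Camera axes: x right, y down, z forward; pixel columns grow to the right and rows downward; lengths in m; the calibration is good to about 2 mm. A picture is of the moment at which its call begins. There is no depth.
- env.sign_off(): hands the job in; it is judged then, once.
The state is a dict: "time_s": time; "qpos": joint angles; "joint_velocities": joint speeds; "effort": joint torques, N m; "tool_pos": TCP position; "tool_rot": TCP orientation; "force": force on the tool from outside, world axes, zero at the start; "wrist_torque": the same for the moment, N m; "grip_width": finger opening in m; "grasp_force": force on a finger pad.
Only numpy, scipy, OpenCV 4.12 (cv2) and the standard library are available. Lean on these libraries where they do the work, as an engineer would, in place of code of your own. Each camera call takes 0.05 s, during which the arm holds its last target. There are 200 camera calls.

## Task

The large glass slide on the slide holder is held by one spring clip, while the other clip stands clear beside it. Change the clips over without letting the slide shift: first press down the free clip's black tail button with shut fingertips so its nose lifts, swing it round its pivot until it points square onto the slide and let the nose down onto the glass; then, in the same way, lift the nose of the clip that was holding and swing it fully clear of the slide. Never drag or knock a nose against the glass while swinging, press gently (about 10 N is right, never as much as 17 N), and leave the things around as they are.

Things in the scene. Friction and masses are not known exactly. Their poses are not given: they have to be found in the camera images.
- clip_holding: fixed post of a rocking spring clip, a steel lever 12 mm wide; starts with its nose on the slide. Origin on the vertical pivot axis at the post's foot, on the holder's top (10 mm above the worktop); z up, x the way the nose points at swing 0, square onto the slide. The nose is an 8 mm round foot 34 mm from the pivot; the opposite tail bears a black domed press button 31 mm wide, 50 mm from the pivot.
- clip_holding_axle (a point): the clip's tilting axle on its post, 22 mm above the foot. Pressing the tail button lifts the nose. The button is screwed up or down on its stud to taste: its top is anywhere 46 to 68 mm above the worktop with the nose on the slide (4 mm more with the nose down beside it), differs by clip and run, and is NOT reported: find it by touch or sight.
- clip_holding_swing (a joint): swing about the vertical pivot, rad, counter-clockwise from above positive, -0.15 to 1.6. 0: nose square over the slide's edge; below 0.35: on; above 1.2: nose wholly beside the slide, clear. Stays where left. The button is 50 mm from the pivot, opposite to the foot's x axis turned by this angle. Starts near 0.
- clip_free: fixed post of a rocking spring clip, a steel lever 12 mm wide; starts swung aside, nose down. Origin on the vertical pivot axis at the post's foot, on the holder's top (10 mm above the worktop); z up, x the way the nose points at swing 0, square onto the slide. The nose is an 8 mm round foot 34 mm from the pivot; the opposite tail bears a black domed press button 31 mm wide, 50 mm from the pivot.
- clip_free_axle (a point): as the other clip's axle. Force down on either button: 3 N starts it with the nose beside the slide, 6.5 N lifts a nose off the slide, from 8 N the nose clears the slide's top by over 1 mm, at 12.5 N it is hard on its stop; 0.8 N per mm. Held down, friction under shut fingertips leads the button round the pivot (0.5 N needed).
- clip_free_swing (a joint): swing about the vertical pivot, rad, counter-clockwise from above positive, -0.15 to 1.6. 0: nose square over the slide's edge; below 0.35: on; above 1.2: nose wholly beside the slide, clear. Stays where left. The button is 50 mm from the pivot, opposite to the foot's x axis turned by this angle. Starts at 1.25 to 1.5.
- holder: the slide holder, a fixed aluminium base plate 170 x 190 x 10 mm with low stops round the slide; origin under its centre on the worktop, x away from the robot (toward the slide), z up. The clips' pivots stand at x = 0, y = +48 and -48 mm; which clip is on which changes. Both swing the nose toward +y to clear.
- slide: loose glass slide 50 x 124 x 5 mm lying on the holder, long side along the holder's y, with a paper label and a thin brown section; origin at the centre of its underside, about x = 43 mm in the holder's frame, so that its near edge is about 18 mm beyond the pivots. Top face 15 mm above the worktop.
- petri_dish: bystander: clear round dish 60 mm across, 13 mm high, left of the holder
- tweezers: bystander: fine steel tweezers, 123 mm, lying on the worktop in front of the holder
- vial: bystander: capped sample vial 22 mm across, 48 mm high, standing right of the holder
Things that resemble listed ones, but are neither listed nor needed, are in the scene too. There is more than one size of the slide; the job needs the larger.

How it is judged:
By the outcome, as a careful person would: the job done as asked, in the order asked, and still so for the second after the job is handed in, with the robot touching nothing.
It also fails if it takes over 54 s, if anything falls off the work surface, if the arm or the gripper's body presses on something with over 40 N, if the wrist force passes 120 N, or if a joint passes its speed limit or range.

## Working session

There is one attempt and no reset: what is moved stays moved. The work goes in short steps, Python scripts to look and compute and a tool call to move; the robot and the scene stay as the last step left them, time stands still between calls to the robot, and variables do not carry over. Pictures are saved under pics/ and viewed, at most 10 in all, crops included, and the job is handed in when it is done.

Besides the shell and the picture viewer there is one more tool, called after "Call:" as a command line: name --argument value ..., lists and objects as JSON in quotes. servo_tool: Moves the arm, as the interface text tells. Its arguments: {"type":"object","properties":{"plan":{"type":"array","items":{"type":"object","properties":{"xyz":{"type":"array","items":{"type":"number"}},"twist":{"type":"array","items":{"type":"number"}},"jaw":{"type":"number"}}}},"newtons":{"type":"number"}},"required":["plan"]}

```bash
mkdir -p pics; cat > h.py <<'E'
import numpy as np, cv2
from cell import env
def cam(n,f=None):
    c=env.read_camera(n)
    if f: cv2.imwrite(f,cv2.cvtColor(c["img"],cv2.COLOR_RGB2BGR))
    return c
def ray(c,u,v):
    K=np.array(c["camera_matrix"]);d=np.array([(u-K[0,2])/K[0,0],(v-K[1,2])/K[1,1]])
    s=d.copy()
    for _ in range(20): s=d/(1+c["k1"]*(s@s))
    R=np.array(c["R"]);t=np.array(c["t"])
    return -R.T@t, R.T@np.array([s[0],s[1],1])
def onz(c,u,v,z):
    o,d=ray(c,u,v); return o+d*(z-o[2])/d[2]
def tri(c1,p1,c2,p2):
    o1,d1=ray(c1,*p1);o2,d2=ray(c2,*p2)
    s=np.linalg.lstsq(np.c_[d1,-d2],o2-o1,rcond=None)[0]
    a,b=o1+s[0]*d1,o2+s[1]*d2
    return (a+b)/2,np.linalg.norm(a-b)
def proj(c,X):
    p=np.array(c["R"])@X+np.array(c["t"]);s=p[:2]/p[2];s=s*(1+c["k1"]*(s@s));K=np.array(c["camera_matrix"])
    return K[:2,:2]@s+K[:2,2]
E
python3 - <<'E'
from h import *
for n in("scene","top"):
    c=cam(n,f"pics/{n}0.png");print(n,c["k1"],-np.array(c["R"]).T@np.array(c["t"]),np.round(c["R"],2).tolist())
print(env.get_obs())
E
```

```text
scene -0.09553002764813025 [ 0.03809187 -0.21981337  0.62596076] [[0.52, -0.85, 0.01], [-0.56, -0.36, -0.75], [0.64, 0.38, -0.67]]
top -0.1612356616174014 [0.5056308  0.08225545 0.97544135] [[0.01, -1.0, -0.02], [-1.0, -0.01, -0.1], [0.1, 0.02, -1.0]]
{'time_s': 0.1, 'qpos': array([67.04191997, 18.43443137, -4.01480027, 83.16700433,  1.29723105,
       78.54191439, -3.26079184]), 'joint_velocities': array([ 0.09629835, -0.20804718, -0.07127863, -0.13183162, -0.00108902,
        0.01248942, -0.02007257]), 'effort': array([-5.76100920e-04, -4.92568660e+01, -4.05913275e-01, -3.13398743e+01,
       -6.39923522e-02,  3.94335121e-02,  5.27653151e-05]), 'tool_pos': array([ 0.26183493, -0.5947318 ,  0.40378281]), 'tool_rot': array([-1.79902003e+02,  7.89434909e-03,  2.37666206e+01]), 'force': array([0.59052407, 0.40149456, 0.94790156]), 'wrist_torque': array([ 0.02946561, -0.00497527, -0.00858707]), 'grasp_force': 0.0, 'grip_width': 0.08723045053490837}
```

View pics/scene0.png

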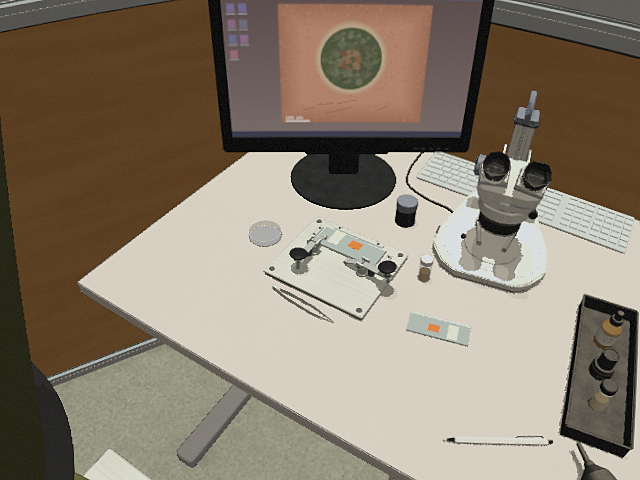

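View pics/top0.png

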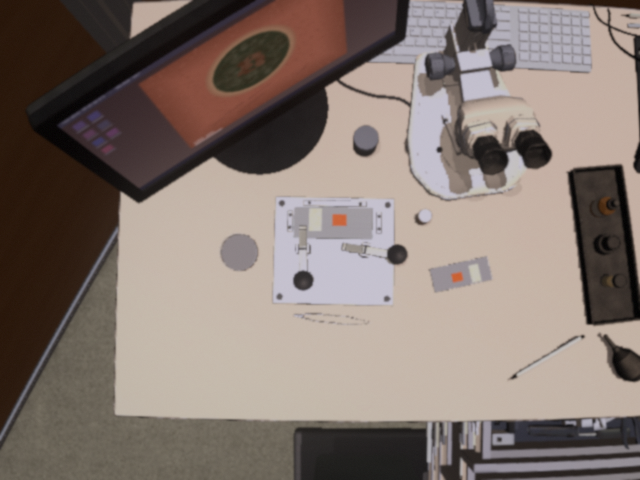

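```bash
python3 - <<'E'
from h import *
t=cam("top");s=cam("scene")
a=cv2.resize(t["img"][185:335,230:500],None,fx=2.9,fy=2.9,interpolation=cv2.INTER_CUBIC)[:, :780]
b=cv2.resize(s["img"][205:355,235:480],None,fx=2.9,fy=2.9,interpolation=cv2.INTER_CUBIC)
cv2.imwrite("pics/cropt.png",a[:,:,::-1]);cv2.imwrite("pics/crops.png",b[:,:,::-1])
def blobs(c,x0,x1,y0,y1):
    im=c["img"];m=(im.max(2)<60).astype(np.uint8);k=np.zeros_like(m);k[y0:y1,x0:x1]=m[y0:y1,x0:x1]
    n,l,st,ce=cv2.connectedComponentsWithStats(k)
    return [(st[i].tolist(),ce[i]) for i in range(1,n) if st[i,4]>40]
T=blobs(t,270,420,235,300);S=blobs(s,270,410,240,300);print(T,S)
for i in T:
  for j in S: print(tri(t,i[1],s,j[1]))
hsv=cv2.cvtColor(t["img"],cv2.COLOR_RGB2HSV)
m=((t["img"].min(2)>165)&(hsv[...,1]<35)).astype(np.uint8);n,l,st,ce=cv2.connectedComponentsWithStats(m[180:320,250:410])
i=1+st[1:,4].argmax();print(st[i])
cn=cv2.findContours((l==i).astype(np.uint8),0,2)[0][0];q=cv2.boxPoints(cv2.minAreaRect(cn))+[250,180]
P=np.array([onz(t,*p,.01) for p in q]);print(q,P,P.mean(0),[np.linalg.norm(P[k]-P[k-1]) for k in range(4)],[np.degrees(np.arctan2(*(P[k]-P[k-1])[1::-1])) for k in range(4)])
E
```

```text
[([388, 246, 18, 17, 170], array([395.02352941, 253.10588235])), ([295, 272, 17, 16, 146], array([302.39726027, 278.1369863 ]))] [([290, 248, 22, 12, 174], array([299.27011494, 253.14367816])), ([378, 261, 18, 17, 191], array([386.7539267 , 267.21989529])), ([270, 275, 50, 25, 53], array([294.60377358, 287.32075472]))]
(array([0.5328034 , 0.04197268, 0.11308301]), np.float64(0.12777348261535407))
(array([ 0.58088076, -0.01368448,  0.05384735]), np.float64(0.0028096020514984093))
(array([0.53037057, 0.04038787, 0.04734205]), np.float64(0.14571631335457688))
(array([0.5427107 , 0.12589108, 0.04460288]), np.float64(0.001698661887271712))
(array([0.56559262, 0.05713905, 0.04834572]), np.float64(0.14624163577059954))
(array([ 0.54388004,  0.13350451, -0.04353319]), np.float64(0.0065312316573744615))
[    0    16   148   124 11860]
[[250. 196.]
 [397. 196.]
 [397. 319.]
 [250. 319.]] [[ 0.67367624  0.21317374  0.01      ]
 [ 0.67467227 -0.0205853   0.01      ]
 [ 0.48068349 -0.01986874  0.01      ]
 [ 0.47894899  0.2097813   0.01      ]] [0.57699525 0.09562525 0.01      ] [np.float64(0.19475679114022906), np.float64(0.23376115749645823), np.float64(0.19399009547925766), np.float64(0.2296565922233258)] [np.float64(0.9980754886519259), np.float64(-89.75586869160126), np.float64(179.78836073423264), np.float64(90.43273500088593)]
```

View pics/cropt.png

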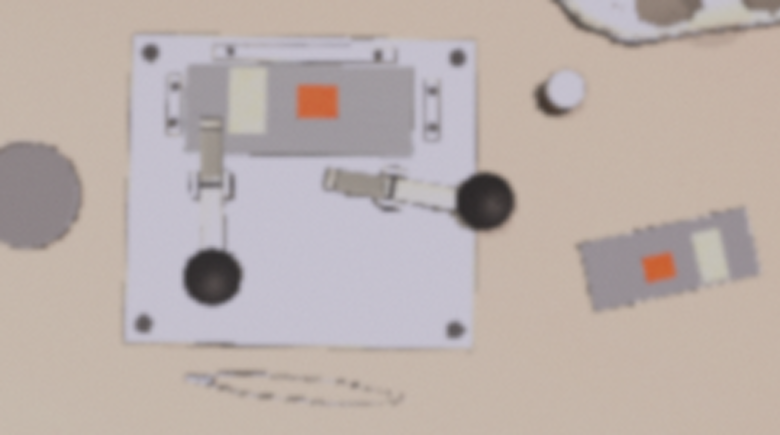

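View pics/crops.png

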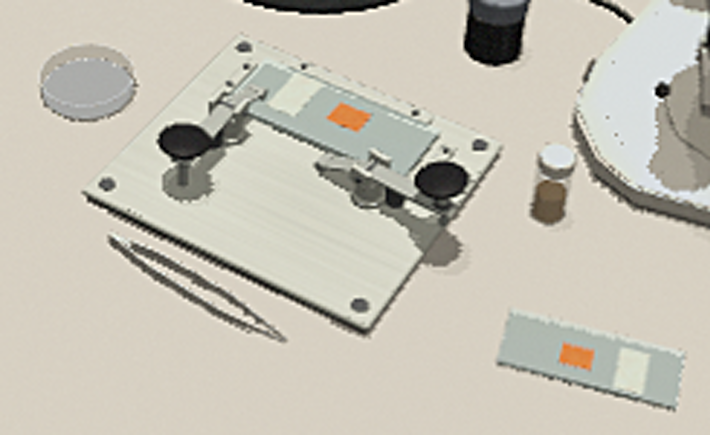

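The larger slide is the one on the holder (crop 187–413 × 65–155, aspect 2.5 = 124/50, under the left clip). The smaller one on the desk (crop ~668,258) is the decoy. The holding clip is at +y, with its button at crop (212,277). The free clip is at −y, with its button at (485,201) and its nose pointing +y.

```bash
python3 - <<'E'
from h import *
t=cam("top");s=cam("scene")
f=lambda p:(np.array(p)+.5)/2.9-.5+[230,185]; g=lambda p:(np.array(p)+.5)/2.9-.5+[235,205]
P=np.array([onz(t,*f(p),.01) for p in [(134,35),(476,40),(472,348),(125,342)]])
print(P.round(4));c=P.mean(0);x=P[0]+P[1]-P[2]-P[3];yaw=np.arctan2(x[1],x[0]);y=P[0]+P[3]-P[1]-P[2]
print(c,np.degrees(yaw),np.degrees(np.arctan2(-y[0],y[1])),[np.linalg.norm(P[k]-P[k-1]) for k in range(4)])
yw=(yaw+np.arctan2(-y[0],y[1]))/2
ey=np.array([-np.sin(yw),np.cos(yw),0]);ex=np.array([np.cos(yw),np.sin(yw),0])
for n,sg,a,b in(("hold",1,(212,276),(184,140)),("free",-1,(484,201),(441,181))):
    p=c+sg*.048*ey; B,e=tri(t,f(a),s,g(b)); d=B-p
    print(n,p,B,e,np.hypot(*d[:2]),"swing",np.arctan2(-d@ey,-d@ex))
    for z in(.045,.055,.065):
        d=onz(t,*f(a),z)-p;print(z,np.hypot(*d[:2]).round(4),np.arctan2(-d@ey,-d@ex).round(3),end=' ')
    print()
E
```

```text
[[ 0.6726  0.1718  0.01  ]
 [ 0.6707 -0.0155  0.01  ]
 [ 0.503  -0.0127  0.01  ]
 [ 0.5049  0.1743  0.01  ]]
[0.58778548 0.07946697 0.01      ] -0.904269684923217 -0.5914926265418631 [np.float64(0.16762521829462868), np.float64(0.18726120008885092), np.float64(0.1677243032416313), np.float64(0.18702754619934844)]
hold [0.588412   0.12746288 0.01      ] [0.53976147 0.12555862 0.04758553] 0.0007319074123157712 0.04868779218410299 swing 0.05217451411264424
0.045 0.0488 0.043 0.055 0.0492 0.053 0.065 0.0495 0.062 
free [0.58715895 0.03147106 0.01      ] [ 0.57902253 -0.01508662  0.05651257] 0.0013783797918777883 0.04726328661801358 swing 1.4108364310449164
0.045 0.0478 1.425 0.055 0.0469 1.405 0.065 0.046 1.384
```

```bash
cat >> h.py <<'E'
from scipy.spatial.transform import Rotation as Ro
def go(x,y,z,yaw,roll=180):
    o=env.get_obs();R=Ro.from_euler('xyz',o["tool_rot"],degrees=True)
    d=R.inv().apply(np.array([x,y,z])-o["tool_pos"])*100
    w=(R.inv()*Ro.from_euler('xyz',[roll,0,yaw],degrees=True)).as_rotvec(degrees=True)
    print("pos",o["tool_pos"].round(4),o["tool_rot"].round(2),"t",o["time_s"],"F",o["force"].round(2),"xyz cm",d.round(2),"twist",w.round(2))
E
python3 - <<'E'
from h import *
t=cam("top");s=cam("scene")
print(tri(t,(490,155),s,(495,165)),tri(t,(537,150),s,(538,175)))
go(.45,-.25,.405,60);go(.578,-.018,.30,90)
E
```

```text
(array([ 0.69113443, -0.11658429,  0.22227449]), np.float64(0.0007268922893273281)) (array([ 0.69825205, -0.17718202,  0.22402233]), np.float64(0.0002688866490686658))
pos [ 0.2619 -0.5949  0.4046] [-179.99    0.     23.77] t 0.4 F [-0.51 -0.52  0.31] xyz cm [ 3.111e+01 -2.398e+01 -3.000e-02] twist [-1.000e-02 -0.000e+00 -3.623e+01]
pos [ 0.2619 -0.5949  0.4046] [-179.99    0.     23.77] t 0.4 F [-0.51 -0.52  0.31] xyz cm [ 52.17 -40.06  10.47] twist [-1.000e-02 -1.000e-02 -6.623e+01]
```

Call:
servo_tool --plan '[{"xyz":[31,-24,0],"twist":[0,0,-36.2],"jaw":1},{"xyz":[31,-24,0],"twist":[0,0,-36.2],"jaw":1},{"xyz":[31,-24,0],"twist":[0,0,-36.2],"jaw":1},{"xyz":[31,-24,0],"twist":[0,0,-36.2],"jaw":1},{"xyz":[31,-24,0],"twist":[0,0,-36.2],"jaw":1},{"xyz":[31,-24,0],"twist":[0,0,-36.2],"jaw":1},{"xyz":[31,-24,0],"twist":[0,0,-36.2],"jaw":1},{"xyz":[31,-24,0],"twist":[0,0,-36.2],"jaw":1},{"xyz":[31,-24,0],"twist":[0,0,-36.2],"jaw":1},{"xyz":[31,-24,0],"twist":[0,0,-36.2],"jaw":1}]'

```text
time_s: 1.23
tool_pos: [0.4516, -0.244, 0.4054]
tool_rot: [179.9, -0.1, 60.4]
force: [0.3, 1.8, -0.3]
grip_width: 0.0286
grasp_force: 0.0
```

```bash
python3 -c "
from h import *
go(.5785,-.018,.30,90)"
```

```text
pos [ 0.4516 -0.244   0.4054] [ 1.7994e+02 -1.4000e-01  6.0410e+01] t 1.2333 F [ 0.35  1.81 -0.32] xyz cm [25.89 -0.14 10.6 ] twist [  0.1   -0.12 -29.59]
```

Call:
servo_tool --plan '[{"xyz":[25.9,-0.1,10.5],"twist":[0,0,-29.8],"jaw":1},{"xyz":[25.9,-0.1,10.5],"twist":[0,0,-29.8],"jaw":1},{"xyz":[25.9,-0.1,10.5],"twist":[0,0,-29.8],"jaw":1},{"xyz":[25.9,-0.1,10.5],"twist":[0,0,-29.8],"jaw":1},{"xyz":[25.9,-0.1,10.5],"twist":[0,0,-29.8],"jaw":1},{"xyz":[25.9,-0.1,10.5],"twist":[0,0,-29.8],"jaw":1},{"xyz":[25.9,-0.1,10.5],"twist":[0,0,-29.8],"jaw":1},{"xyz":[25.9,-0.1,10.5],"twist":[0,0,-29.8],"jaw":1},{"xyz":[25.9,-0.1,10.5],"twist":[0,0,-29.8],"jaw":1},{"xyz":[25.9,-0.1,10.5],"twist":[0,0,-29.8],"jaw":1}]'

```text
time_s: 2.07
tool_pos: [0.5776, -0.0263, 0.2997]
tool_rot: [-180.0, 0.0, 89.7]
force: [0.1, -0.1, 1.1]
grip_width: 0.0003
grasp_force: 0.0
```

```bash
python3 -c "
from h import *
go(.5785,-.018,.26,90)
s=cam('scene');cv2.imwrite('pics/s1.png',cv2.resize(s['img'][160:340,230:470],None,fx=3,fy=3)[:,:,::-1])"
```

```text
pos [ 0.5776 -0.0263  0.2997] [-1.7998e+02  5.0000e-02  8.9740e+01] t 2.0667 F [ 0.07 -0.06  1.15] xyz cm [0.84 0.09 3.97] twist [-0.02  0.05 -0.26]
```

View pics/s1.png

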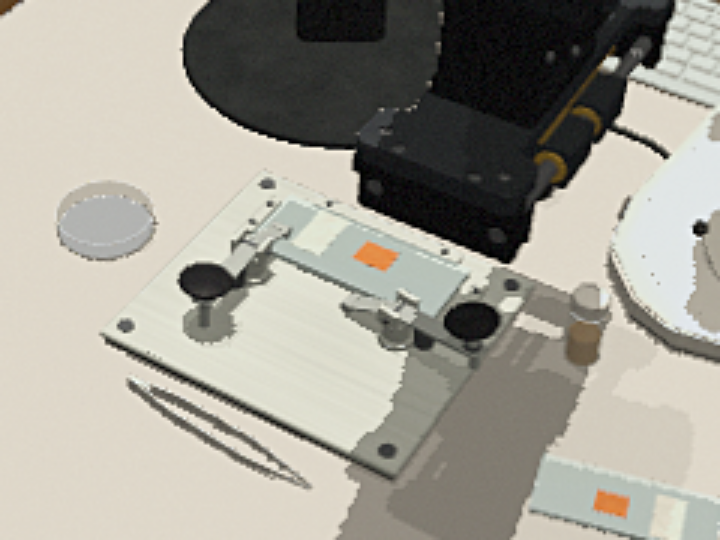

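```bash
python3 -c "
from h import *
s=cam('scene')
for z in(.118,.187): 
  for dx in (-.095,0,.095): print(z,dx,((proj(s,np.array([.578+dx,-.026,z]))-[230,160])*3).round())
go(.5785,-.018,.26,90)"
```

```text
0.118 -0.095 [410. 362.]
0.118 0 [500. 243.]
0.118 0.095 [575. 142.]
0.187 -0.095 [422. 250.]
0.187 0 [516. 133.]
0.187 0.095 [594.  35.]
pos [ 0.5776 -0.0274  0.3003] [1.7996e+02 8.0000e-02 8.9610e+01] t 2.1667 F [-0.27  0.43 -0.46] xyz cm [0.95 0.08 4.03] twist [ 0.04  0.08 -0.39]
```

Call:
servo_tool --plan '[{"xyz":[0.9,0.1,1.5],"twist":[0,0,-0.3],"jaw":1},{"xyz":[0.9,0.1,3.0],"twist":[0,0,-0.3],"jaw":1},{"xyz":[0.9,0.1,4.0],"twist":[0,0,-0.3],"jaw":1},{"xyz":[0.9,0.1,4.2],"twist":[0,0,-0.3],"jaw":1},{"xyz":[0.9,0.1,4.4],"twist":[0,0,-0.3],"jaw":1},{"xyz":[0.9,0.1,4.6],"twist":[0,0,-0.3],"jaw":1},{"xyz":[0.9,0.1,4.6],"twist":[0,0,-0.3],"jaw":1}]'

```text
time_s: 2.75
tool_pos: [0.5789, -0.0171, 0.2542]
tool_rot: [180.0, 0.0, 90.0]
force: [-0.1, -0.3, 0.9]
grip_width: 0.0002
grasp_force: 0.0
```

```bash
python3 -c "
from h import *
go(.5785,-.018,.26,90)"
```

```text
pos [ 0.5789 -0.0171  0.2542] [1.7996e+02 2.0000e-02 9.0020e+01] t 2.75 F [-0.08 -0.27  0.89] xyz cm [-0.09 -0.04 -0.58] twist [0.04 0.02 0.02]
```

Call:
servo_tool --plan '[{"xyz":[0,0,0.15],"twist":[0,0,0],"jaw":1},{"xyz":[0,0,0.3],"twist":[0,0,0],"jaw":1},{"xyz":[0,0,0.45],"twist":[0,0,0],"jaw":1},{"xyz":[0,0,0.6],"twist":[0,0,0],"jaw":1},{"xyz":[0,0,0.6],"twist":[0,0,0],"jaw":1}]'

```text
time_s: 3.17
tool_pos: [0.5786, -0.0166, 0.2474]
tool_rot: [-180.0, 0.0, 90.1]
force: [0.2, -0.3, -0.3]
grip_width: 0.0006
grasp_force: 0.0
```

Call:
servo_tool --plan '[{"xyz":[0,0,0.15],"twist":[0,0,0],"jaw":1},{"xyz":[0,0,0.3],"twist":[0,0,0],"jaw":1},{"xyz":[0,0,0.45],"twist":[0,0,0],"jaw":1},{"xyz":[0,0,0.6],"twist":[0,0,0],"jaw":1},{"xyz":[0,0,0.6],"twist":[0,0,0],"jaw":1}]'

```text
time_s: 3.58
tool_pos: [0.5789, -0.0169, 0.2419]
tool_rot: [180.0, 0.0, 90.0]
force: [-1.2, -1.0, 3.5]
grip_width: 0.0011
grasp_force: 1.8
```

Call:
servo_tool --plan '[{"xyz":[0,0,0.15],"twist":[0,0,0],"jaw":1},{"xyz":[0,0,0.3],"twist":[0,0,0],"jaw":1},{"xyz":[0,0,0.4],"twist":[0,0,0],"jaw":1},{"xyz":[0,0,0.4],"twist":[0,0,0],"jaw":1}]'

```text
time_s: 3.92
tool_pos: [0.5792, -0.0181, 0.2386]
tool_rot: [179.9, 0.1, 90.0]
force: [-0.8, -3.4, 7.2]
grip_width: 0.0004
grasp_force: 3.6
```

```bash
python3 -c "
from h import *
for i in range(3): go(.5785,-.018,.26,90);cam('scene')"
```

```text
pos [ 0.5792 -0.0181  0.2386] [1.7993e+02 1.5000e-01 9.0000e+01] t 3.9167 F [-0.78 -3.4   7.18] xyz cm [ 0.01 -0.07 -2.14] twist [ 0.07  0.15 -0.  ]
pos [ 0.5792 -0.0181  0.2387] [1.7992e+02 1.5000e-01 9.0000e+01] t 3.9667 F [-0.98 -4.1   7.12] xyz cm [ 0.   -0.07 -2.13] twist [ 0.08  0.15 -0.  ]
pos [ 0.5793 -0.018   0.2387] [1.7991e+02 1.5000e-01 9.0000e+01] t 4.0167 F [-0.35 -4.08  7.69] xyz cm [-0.   -0.07 -2.13] twist [0.09 0.15 0.  ]
```

Call:
servo_tool --plan '[{"xyz":[-0.1,0,0.1],"twist":[0,0,0],"jaw":1},{"xyz":[-0.2,-0.02,0.2],"twist":[0,0,0],"jaw":1},{"xyz":[-0.3,-0.04,0.25],"twist":[0,0,0],"jaw":1},{"xyz":[-0.3,-0.04,0.25],"twist":[0,0,0],"jaw":1}]'

```text
time_s: 4.4
tool_pos: [0.5791, -0.0196, 0.2365]
tool_rot: [179.8, 0.0, 90.0]
force: [-0.3, -0.3, 8.0]
grip_width: 0.0005
grasp_force: 3.6
```

```bash
python3 -c "
from h import *
for i in range(3): go(.5785,-.018,.26,90);s=cam('scene')
cv2.imwrite('pics/s2.png',cv2.resize(s['img'][160:340,230:470],None,fx=3,fy=3)[:,:,::-1])"
```

```text
pos [ 0.5791 -0.0196  0.2365] [1.7984e+02 1.0000e-02 9.0050e+01] t 4.4 F [-0.25 -0.28  8.03] xyz cm [ 0.16 -0.06 -2.35] twist [0.16 0.01 0.05]
pos [ 0.5791 -0.0196  0.2365] [1.7984e+02 2.0000e-02 9.0050e+01] t 4.45 F [-1.02 -0.5   8.28] xyz cm [ 0.16 -0.06 -2.35] twist [0.16 0.02 0.05]
pos [ 0.5792 -0.0195  0.2366] [1.7984e+02 2.0000e-02 9.0060e+01] t 4.5 F [-0.79 -0.62  7.  ] xyz cm [ 0.15 -0.06 -2.35] twist [0.16 0.02 0.06]
```

View pics/s2.png

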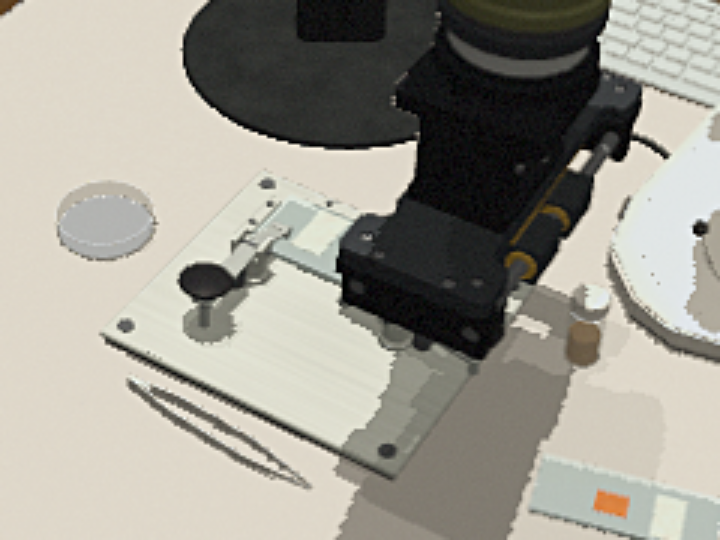

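Call:
servo_tool --plan '[{"xyz":[-0.07,-0.01,0.12],"twist":[0,0,0],"jaw":1},{"xyz":[-0.15,-0.02,0.25],"twist":[0,0,0],"jaw":1},{"xyz":[-0.15,-0.02,0.3],"twist":[0,0,0],"jaw":1},{"xyz":[-0.15,-0.02,0.3],"twist":[0,0,0],"jaw":1}]'

```text
time_s: 4.88
tool_pos: [0.5791, -0.0207, 0.2338]
tool_rot: [179.8, -0.0, 90.1]
force: [0.1, 0.0, 9.9]
grip_width: 0.0007
grasp_force: 4.5
```

```bash
cat >> h.py <<'E'
def arc(px,py,ths,r):
    o=env.get_obs();R=Ro.from_euler('xyz',o["tool_rot"],degrees=True)
    print(o["time_s"],"pos",o["tool_pos"].round(4),o["force"].round(2));th0=np.arctan2(py-o["tool_pos"][1],px-o["tool_pos"][0])+.013;r0=np.hypot(py-o["tool_pos"][1],px-o["tool_pos"][0])
    print("swing",th0,"r",r0)
    for th in ths:
        X=np.array([px-r*np.cos(th-.013),py-r*np.sin(th-.013),o["tool_pos"][2]])
        print(round(th,3),(R.inv().apply(X-o["tool_pos"])*100).round(2)[:2])
E
python3 -c "
from h import *
for i in range(3): print(env.get_obs()['force'].round(2));s=cam('scene')
arc(.587,.0315,np.linspace(1.36,.86,9),.0535)"
```

```text
[0.13 0.01 9.92]
[-0.52 -0.59  8.26]
[-0.52  0.61  9.  ]
5.0333 pos [ 0.5792 -0.0207  0.234 ] [-0.6  -0.63  8.42]
swing 1.4355148969513298 r 0.0528114005791584
1.36 [ 0.01 -0.41]
1.298 [ 0.09 -0.73]
1.235 [ 0.2  -1.05]
1.172 [ 0.32 -1.36]
1.11 [ 0.46 -1.66]
1.048 [ 0.63 -1.95]
0.985 [ 0.81 -2.23]
0.922 [ 1.  -2.5]
0.86 [ 1.22 -2.76]
```

Call:
servo_tool --plan '[{"xyz":[-0.04,0,0.13],"twist":[0,0,0],"jaw":1},{"xyz":[-0.05,-0.2,0.13],"twist":[0,0,0],"jaw":1},{"xyz":[0,-0.5,0.13],"twist":[0,0,0],"jaw":1},{"xyz":[0.1,-0.8,0.13],"twist":[0,0,0],"jaw":1},{"xyz":[0.2,-1.1,0.13],"twist":[0,0,0],"jaw":1},{"xyz":[0.32,-1.4,0.13],"twist":[0,0,0],"jaw":1},{"xyz":[0.46,-1.7,0.13],"twist":[0,0,0],"jaw":1},{"xyz":[0.46,-1.7,0.13],"twist":[0,0,0],"jaw":1}]'

```text
time_s: 5.7
tool_pos: [0.5623, -0.0158, 0.233]
tool_rot: [179.7, 0.0, 90.1]
force: [-0.4, 0.3, 9.9]
grip_width: 0.0002
grasp_force: 4.7
```

```bash
python3 -c "
from h import *
for i in range(3): print(env.get_obs()['force'].round(2));s=cam('scene','pics/x.png')
cv2.imwrite('pics/s3.png',cv2.resize(s['img'][160:340,230:470],None,fx=3,fy=3)[:,:,::-1])
arc(.587,.0315,np.linspace(1.04,.5,9),.0535)"
```

```text
[-0.43  0.27  9.9 ]
[-0.02 -0.07  9.69]
[-0.2   0.65  9.12]
5.85 pos [ 0.5624 -0.0159  0.233 ] [0.62 0.28 9.89]
swing 1.1055257681878 r 0.05340312063622309
1.04 [ 0.16 -0.31]
0.972 [ 0.36 -0.61]
0.905 [ 0.58 -0.9 ]
0.838 [ 0.81 -1.17]
0.77 [ 1.07 -1.43]
0.702 [ 1.34 -1.67]
0.635 [ 1.63 -1.89]
0.568 [ 1.93 -2.09]
0.5 [ 2.24 -2.27]
```

View pics/s3.png

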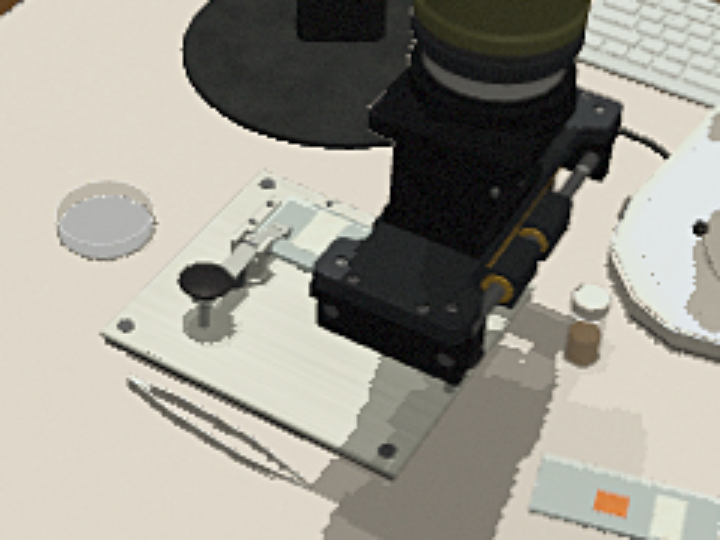

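Call:
servo_tool --plan '[{"xyz":[0.16,-0.31,0.03],"twist":[0,0,0],"jaw":1},{"xyz":[0.36,-0.61,0.03],"twist":[0,0,0],"jaw":1},{"xyz":[0.58,-0.9,0.03],"twist":[0,0,0],"jaw":1},{"xyz":[0.81,-1.17,0.03],"twist":[0,0,0],"jaw":1},{"xyz":[1.07,-1.43,0.03],"twist":[0,0,0],"jaw":1},{"xyz":[1.34,-1.67,0.03],"twist":[0,0,0],"jaw":1},{"xyz":[1.63,-1.89,0.03],"twist":[0,0,0],"jaw":1},{"xyz":[1.93,-2.09,0.03],"twist":[0,0,0],"jaw":1},{"xyz":[2.24,-2.27,0.03],"twist":[0,0,0],"jaw":1}]'

```text
time_s: 6.6
tool_pos: [0.54, 0.0061, 0.2328]
tool_rot: [179.7, 0.0, 90.1]
force: [1.0, -1.2, 9.1]
grip_width: 0.0004
grasp_force: 4.7
```

```bash
python3 -c "
from h import *
for i in range(2): print(env.get_obs()['force'].round(2));s=cam('scene')
arc(.587,.0315,np.linspace(.45,-.03,8),.0535)"
```

```text
[ 1.04 -1.24  9.15]
[-0.77  0.17  8.52]
6.7 pos [0.5397 0.0068 0.2327] [-0.13  0.04  9.19]
swing 0.4943909232503176 r 0.05336469544687433
0.45 [ 0.21 -0.12]
0.381 [ 0.54 -0.26]
0.313 [ 0.89 -0.38]
0.244 [ 1.25 -0.48]
0.176 [ 1.61 -0.55]
0.107 [ 1.97 -0.59]
0.039 [ 2.34 -0.61]
-0.03 [ 2.7  -0.61]
```

Call:
servo_tool --plan '[{"xyz":[0.21,-0.12,0.06],"twist":[0,0,0],"jaw":1},{"xyz":[0.54,-0.26,0.06],"twist":[0,0,0],"jaw":1},{"xyz":[0.89,-0.38,0.06],"twist":[0,0,0],"jaw":1},{"xyz":[1.25,-0.48,0.06],"twist":[0,0,0],"jaw":1},{"xyz":[1.61,-0.55,0.06],"twist":[0,0,0],"jaw":1},{"xyz":[1.97,-0.59,0.06],"twist":[0,0,0],"jaw":1},{"xyz":[2.34,-0.61,0.06],"twist":[0,0,0],"jaw":1},{"xyz":[2.55,-0.61,0.06],"twist":[0,0,0],"jaw":1},{"xyz":[2.55,-0.61,0.06],"twist":[0,0,0],"jaw":1}]'

```text
time_s: 7.45
tool_pos: [0.5339, 0.0323, 0.2322]
tool_rot: [179.7, -0.0, 90.1]
force: [1.3, -0.2, 9.9]
grip_width: 0.0005
grasp_force: 4.9
```

```bash
python3 -c "
from h import *
for i in range(2): print(env.get_obs()['force'].round(2));s=cam('scene')
arc(.587,.0315,[0],.0535)"
```

```text
[ 1.26 -0.24  9.86]
[ 1.63 -0.15 10.84]
7.55 pos [0.534  0.0321 0.2322] [0.92 0.22 9.14]
swing 0.002020294053235637 r 0.05304802144075601
0 [ 0.01 -0.05]
```

Call:
servo_tool --plan '[{"xyz":[0,0.06,-0.1],"twist":[0,0,0],"jaw":1},{"xyz":[0,0.12,-0.2],"twist":[0,0,0],"jaw":1},{"xyz":[0,0.17,-0.3],"twist":[0,0,0],"jaw":1},{"xyz":[0,0.22,-0.4],"twist":[0,0,0],"jaw":1},{"xyz":[0,0.27,-0.5],"twist":[0,0,0],"jaw":1},{"xyz":[0,0.32,-0.6],"twist":[0,0,0],"jaw":1},{"xyz":[0,0.32,-0.9],"twist":[0,0,0],"jaw":1},{"xyz":[0,0.32,-1.5],"twist":[0,0,0],"jaw":1},{"xyz":[0,0.32,-2.5],"twist":[0,0,0],"jaw":1},{"xyz":[0,0.32,-3.8],"twist":[0,0,0],"jaw":1}]'

```text
time_s: 8.38
tool_pos: [0.5348, 0.0313, 0.2679]
tool_rot: [-179.9, -0.0, 90.1]
force: [-0.2, -0.1, -0.2]
grip_width: 0.0004
grasp_force: 0.0
```

```bash
python3 -c "
from h import *
go(.539,.126,.265,90)"
```

```text
pos [0.5348 0.0313 0.2679] [-1.7985e+02 -2.0000e-02  9.0070e+01] t 8.3833 F [-0.22 -0.05 -0.2 ] xyz cm [9.47 0.43 0.29] twist [-0.15 -0.02  0.07]
```

Call:
servo_tool --plan '[{"xyz":[2,0.4,-2],"twist":[0,0,0],"jaw":1},{"xyz":[5,0.4,-3],"twist":[0,0,0],"jaw":1},{"xyz":[8,0.4,-3],"twist":[0,0,0],"jaw":1},{"xyz":[9.5,0.4,-3],"twist":[0,0,0],"jaw":1},{"xyz":[9.5,0.4,-3],"twist":[0,0,0],"jaw":1}]'

```text
time_s: 8.8
tool_pos: [0.5386, 0.1313, 0.2997]
tool_rot: [179.9, -0.2, 90.4]
force: [-0.5, 0.2, 0.7]
grip_width: 0.0009
grasp_force: 0.0
```

```bash
python3 -c "
from h import *
go(.539,.126,.265,90)
s=cam('scene');cv2.imwrite('pics/s4.png',cv2.resize(s['img'][160:340,230:470],None,fx=3,fy=3)[:,:,::-1])"
```

```text
pos [0.5386 0.1313 0.2997] [ 1.799e+02 -1.600e-01  9.045e+01] t 8.8 F [-0.52  0.23  0.66] xyz cm [-0.54  0.03  3.47] twist [ 0.1  -0.16  0.45]
```

View pics/s4.png

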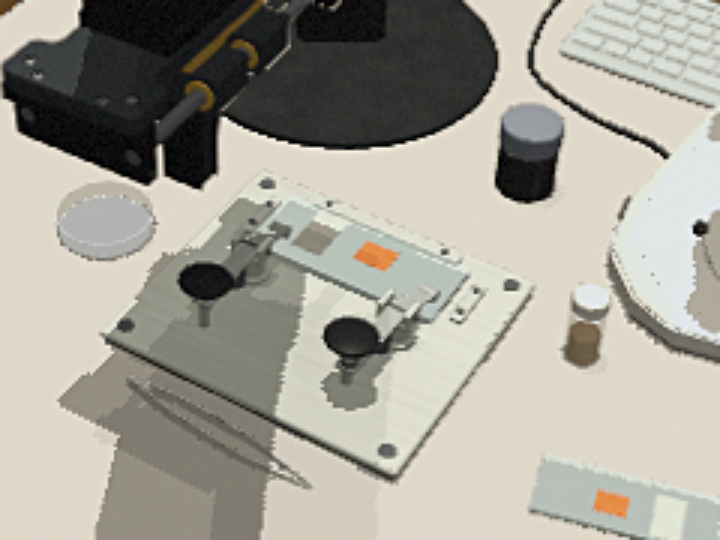

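Call:
servo_tool --plan '[{"xyz":[0,0,2],"twist":[0,0,0],"jaw":1},{"xyz":[0,0,4],"twist":[0,0,0],"jaw":1},{"xyz":[0,0,4.8],"twist":[0,0,0],"jaw":1},{"xyz":[0,0,5.0],"twist":[0,0,0],"jaw":1},{"xyz":[0,0,5.2],"twist":[0,0,0],"jaw":1},{"xyz":[0,0,5.4],"twist":[0,0,0],"jaw":1},{"xyz":[0,0,5.4],"twist":[0,0,0],"jaw":1}]'

```text
time_s: 9.43
tool_pos: [0.5397, 0.1261, 0.2446]
tool_rot: [179.9, 0.0, 90.0]
force: [-0.0, -0.5, -0.1]
grip_width: 0.0005
grasp_force: 0.0
```

Call:
servo_tool --plan '[{"xyz":[0,0,0.12],"twist":[0,0,0],"jaw":1},{"xyz":[0,0,0.24],"twist":[0,0,0],"jaw":1},{"xyz":[0,0,0.36],"twist":[0,0,0],"jaw":1},{"xyz":[0,0,0.48],"twist":[0,0,0],"jaw":1},{"xyz":[0,0,0.48],"twist":[0,0,0],"jaw":1}]'

```text
time_s: 9.85
tool_pos: [0.5392, 0.1264, 0.239]
tool_rot: [-180.0, 0.0, 90.1]
force: [-0.2, 0.6, -1.1]
grip_width: 0.0004
grasp_force: 0.0
```

Call:
servo_tool --plan '[{"xyz":[0,0,0.12],"twist":[0,0,0],"jaw":1},{"xyz":[0,0,0.24],"twist":[0,0,0],"jaw":1},{"xyz":[0,0,0.36],"twist":[0,0,0],"jaw":1},{"xyz":[0,0,0.36],"twist":[0,0,0],"jaw":1}]'

```text
time_s: 10.18
tool_pos: [0.5392, 0.1263, 0.2353]
tool_rot: [-180.0, 0.0, 90.1]
force: [-0.3, -0.1, 0.4]
grip_width: -0.0001
grasp_force: 0.0
```

Tip is at 0.053 with no contact yet.

Call:
servo_tool --plan '[{"xyz":[0,0,0.1],"twist":[0,0,0],"jaw":1},{"xyz":[0,0,0.2],"twist":[0,0,0],"jaw":1},{"xyz":[0,0,0.3],"twist":[0,0,0],"jaw":1},{"xyz":[0,0,0.3],"twist":[0,0,0],"jaw":1}]'

```text
time_s: 10.52
tool_pos: [0.5393, 0.1263, 0.2324]
tool_rot: [-180.0, 0.0, 90.1]
force: [-0.1, -0.2, 0.5]
grip_width: 0.0005
grasp_force: 0.0
```

Call:
servo_tool --plan '[{"xyz":[0,0,0.1],"twist":[0,0,0],"jaw":1},{"xyz":[0,0,0.2],"twist":[0,0,0],"jaw":1},{"xyz":[0,0,0.3],"twist":[0,0,0],"jaw":1},{"xyz":[0,0,0.3],"twist":[0,0,0],"jaw":1}]'

```text
time_s: 10.85
tool_pos: [0.5393, 0.1266, 0.2302]
tool_rot: [-180.0, 0.0, 90.1]
force: [-2.4, -0.3, 7.0]
grip_width: 0.0005
grasp_force: 3.5
```

Call:
servo_tool --plan '[{"xyz":[0,-0.08,0.1],"twist":[0,0,0],"jaw":1},{"xyz":[0,-0.13,0.2],"twist":[0,0,0],"jaw":1},{"xyz":[0,-0.18,0.3],"twist":[0,0,0],"jaw":1},{"xyz":[0,-0.2,0.35],"twist":[0,0,0],"jaw":1},{"xyz":[0,-0.2,0.35],"twist":[0,0,0],"jaw":1}]'

```text
time_s: 11.27
tool_pos: [0.538, 0.1267, 0.2276]
tool_rot: [179.9, 0.0, 90.1]
force: [-1.2, -0.8, 8.4]
grip_width: 0.0006
grasp_force: 4.3
```

```bash
python3 -c "
from h import *
for i in range(3): print(env.get_obs()['force'].round(2));s=cam('scene')
arc(.5885,.1275,np.linspace(.1,.58,8),.0515)"
```

```text
[-1.17 -0.77  8.36]
[-0.79 -0.3   8.67]
[-2.04 -0.19  8.76]
11.4167 pos [0.5381 0.1267 0.2277] [-1.91 -0.59  8.78]
swing 0.028481106067484017 r 0.05045356109180856
0.1 [-0.37 -0.09]
0.169 [-0.72 -0.04]
0.237 [-1.07  0.02]
0.306 [-1.41  0.11]
0.374 [-1.74  0.23]
0.443 [-2.07  0.36]
0.511 [-2.38  0.52]
0.58 [-2.69  0.7 ]
```

Call:
servo_tool --plan '[{"xyz":[0,-0.06,0.1],"twist":[0,0,0],"jaw":1},{"xyz":[0,-0.1,0.18],"twist":[0,0,0],"jaw":1},{"xyz":[-0.1,-0.12,0.2],"twist":[0,0,0],"jaw":1},{"xyz":[-0.37,-0.1,0.2],"twist":[0,0,0],"jaw":1},{"xyz":[-0.72,-0.05,0.2],"twist":[0,0,0],"jaw":1},{"xyz":[-1.07,0.02,0.2],"twist":[0,0,0],"jaw":1},{"xyz":[-1.41,0.11,0.2],"twist":[0,0,0],"jaw":1},{"xyz":[-1.74,0.23,0.2],"twist":[0,0,0],"jaw":1},{"xyz":[-2.07,0.36,0.2],"twist":[0,0,0],"jaw":1},{"xyz":[-2.07,0.36,0.2],"twist":[0,0,0],"jaw":1}]'

```text
time_s: 12.25
tool_pos: [0.5424, 0.1056, 0.2261]
tool_rot: [179.8, -0.0, 90.0]
force: [0.0, -0.7, 10.5]
grip_width: 0.0007
grasp_force: 4.7
```

```bash
python3 -c "
from h import *
for i in range(2): print(env.get_obs()['force'].round(2));s=cam('scene')
arc(.5885,.1275,np.linspace(.5,1.04,9),.0515)"
```

```text
[ 0.03 -0.65 10.5 ]
[-0.22 -0.06  9.67]
12.35 pos [0.5423 0.1059 0.2261] [-0.36  0.14  9.27]
swing 0.4506930517079017 r 0.05098107428321513
0.5 [-0.25  0.07]
0.568 [-0.55  0.24]
0.635 [-0.84  0.43]
0.702 [-1.12  0.64]
0.77 [-1.38  0.87]
0.838 [-1.62  1.12]
0.905 [-1.85  1.38]
0.972 [-2.06  1.66]
1.04 [-2.25  1.95]
```

Call:
servo_tool --plan '[{"xyz":[-0.25,0.07,0.03],"twist":[0,0,0],"jaw":1},{"xyz":[-0.55,0.24,0.03],"twist":[0,0,0],"jaw":1},{"xyz":[-0.84,0.43,0.03],"twist":[0,0,0],"jaw":1},{"xyz":[-1.12,0.64,0.03],"twist":[0,0,0],"jaw":1},{"xyz":[-1.38,0.87,0.03],"twist":[0,0,0],"jaw":1},{"xyz":[-1.62,1.12,0.03],"twist":[0,0,0],"jaw":1},{"xyz":[-1.85,1.38,0.03],"twist":[0,0,0],"jaw":1},{"xyz":[-2.06,1.66,0.03],"twist":[0,0,0],"jaw":1},{"xyz":[-2.25,1.95,0.03],"twist":[0,0,0],"jaw":1}]'

```text
time_s: 13.1
tool_pos: [0.5618, 0.0838, 0.2259]
tool_rot: [179.8, -0.0, 90.1]
force: [-0.9, 1.6, 8.4]
grip_width: 0.0002
grasp_force: 4.7
```

```bash
python3 -c "
from h import *
for i in range(2): print(env.get_obs()['force'].round(2));s=cam('scene')
arc(.5885,.1275,np.linspace(1.09,1.47,7),.0515)"
```

```text
[-0.88  1.57  8.35]
[ 0.54  0.56 10.05]
13.2 pos [0.5623 0.0835 0.226 ] [-0.15  0.4   9.09]
swing 1.0463001904320843 r 0.05124357529563142
1.09 [-0.13  0.18]
1.153 [-0.28  0.47]
1.217 [-0.41  0.77]
1.28 [-0.51  1.08]
1.343 [-0.6  1.4]
1.407 [-0.67  1.72]
1.47 [-0.72  2.04]
```

Call:
servo_tool --plan '[{"xyz":[-0.13,0.18,0.03],"twist":[0,0,0],"jaw":1},{"xyz":[-0.28,0.47,0.03],"twist":[0,0,0],"jaw":1},{"xyz":[-0.41,0.77,0.03],"twist":[0,0,0],"jaw":1},{"xyz":[-0.51,1.08,0.03],"twist":[0,0,0],"jaw":1},{"xyz":[-0.6,1.4,0.03],"twist":[0,0,0],"jaw":1},{"xyz":[-0.67,1.72,0.03],"twist":[0,0,0],"jaw":1},{"xyz":[-0.72,2.04,0.03],"twist":[0,0,0],"jaw":1},{"xyz":[-0.72,2.04,0.03],"twist":[0,0,0],"jaw":1}]'

```text
time_s: 13.87
tool_pos: [0.5827, 0.0766, 0.2258]
tool_rot: [179.7, -0.1, 90.1]
force: [0.5, 0.7, 9.9]
grip_width: 0.0009
grasp_force: 4.7
```

```bash
python3 -c "
from h import *
arc(.5885,.1275,[1.47],.0515)"
```

```text
13.8667 pos [0.5827 0.0766 0.2258] [0.55 0.71 9.87]
swing 1.469850564571396 r 0.05122436021701143
1.47 [-0.03 -0.  ]
```

Call:
servo_tool --plan '[{"xyz":[0.04,0,-0.12],"twist":[0,0,0],"jaw":1},{"xyz":[0.08,0,-0.24],"twist":[0,0,0],"jaw":1},{"xyz":[0.12,0,-0.36],"twist":[0,0,0],"jaw":1},{"xyz":[0.16,0,-0.48],"twist":[0,0,0],"jaw":1},{"xyz":[0.2,0,-0.6],"twist":[0,0,0],"jaw":1},{"xyz":[0.24,0,-0.72],"twist":[0,0,0],"jaw":1},{"xyz":[0.28,0,-0.84],"twist":[0,0,0],"jaw":1},{"xyz":[0.32,0,-0.96],"twist":[0,0,0],"jaw":1},{"xyz":[0.36,0,-1.08],"twist":[0,0,0],"jaw":1},{"xyz":[0.36,0,-1.3],"twist":[0,0,0],"jaw":1}]'

```text
time_s: 14.7
tool_pos: [0.5807, 0.0798, 0.2363]
tool_rot: [-180.0, -0.0, 90.1]
force: [-0.1, 0.2, 0.3]
grip_width: 0.0009
grasp_force: 0.0
```

Call:
servo_tool --plan '[{"xyz":[0,0,-1.5],"twist":[0,0,0],"jaw":1},{"xyz":[0,0,-4],"twist":[0,0,0],"jaw":1},{"xyz":[0,0,-7],"twist":[0,0,0],"jaw":1},{"xyz":[3,-3,-10],"twist":[0,0,0],"jaw":1},{"xyz":[6,-6,-12],"twist":[0,0,0],"jaw":1},{"xyz":[9,-8,-13],"twist":[0,0,0],"jaw":1},{"xyz":[11,-8,-13],"twist":[0,0,0],"jaw":1},{"xyz":[11,-8,-13],"twist":[0,0,0],"jaw":1}]'

```text
time_s: 15.37
tool_pos: [0.4975, 0.1963, 0.3681]
tool_rot: [179.9, -0.2, 90.6]
force: [0.6, -0.2, 0.2]
grip_width: 0.0004
grasp_force: 0.0
```

```bash
python3 -c "
from h import *
go(.5,.2,.37,90)
s=cam('scene');t=cam('top');a=cv2.resize(s['img'][200:340,230:430],None,fx=3,fy=3);b=cv2.resize(t['img'][195:335,260:420],None,fx=3,fy=3)
cv2.imwrite('pics/s5.png',cv2.resize(np.hstack([a,b])[:,:,::-1],None,fx=.73,fy=.73))"
```

```text
pos [0.4975 0.1963 0.3681] [ 1.7991e+02 -1.6000e-01  9.0620e+01] t 15.3667 F [ 0.58 -0.19  0.25] xyz cm [ 0.37  0.25 -0.19] twist [ 0.09 -0.16  0.62]
```

View pics/s5.png

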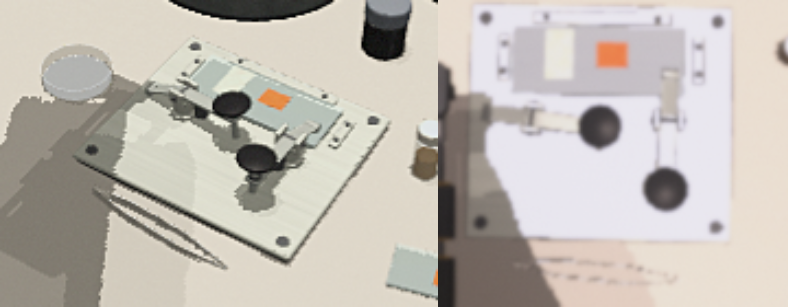

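The picture shows the −y clip square on the glass (button 665,190, nose 670,75). The other clip is swung clear beside the slide (button 600,127, nose 487,108), and the slide is still between its stops.

Call:
servo_tool --plan '[{"xyz":[0,0,0],"twist":[0,0,0],"jaw":1},{"xyz":[0,0,0],"twist":[0,0,0],"jaw":1},{"xyz":[0,0,0],"twist":[0,0,0],"jaw":1}]'

```text
time_s: 15.72
tool_pos: [0.5013, 0.188, 0.3657]
tool_rot: [-179.9, 0.0, 89.9]
force: [-0.1, 0.4, -0.9]
grip_width: 0.0001
grasp_force: 0.0
```

```bash
python3 -c "
from h import *
print(env.sign_off())"
```

```text
the job is handed in; nothing more can be done
None
```

The clips are changed over: the free clip now holds the slide square on and the former one is swung clear to about 1.47 rad, with highest measured press about 11 N, no slide shift visible in the last picture, and the job handed in at about 16 s.

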